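# Clamp a spice jar in the one-hand jar holder with its thumbwheel

### The arm

A 6-joint arm with a two-finger parallel gripper is mounted at the origin on a cart in front of the work surface, level with it; the furniture and walls round the work are solid. World frame = base frame: x ahead of the robot, y to its left, z up, the work surface at z = 0. Lengths are in mm, angles in degrees, forces in N, time in s.
With the tool pointing down it reaches from about 300 to 850 mm from the base axis. Payload 4.2 kg.
Tool frame: the origin (TCP) lies on the centre line of the jaws, within the pads' length; the fingertips stand 11 mm ahead of it and the grasp point (between the pads) lies 8 mm behind it; z points along the fingers, y is the line along which they close (so a half turn about z gives the same grasp; the last joint's range is limited). The gripper opens to 91 mm and grips with 3 to 60 N. Pads are 32 mm wide; open, the fingers measure 118 mm over their backs; the gripper's body (76 mm by 178 mm) begins 60 mm behind the grasp point.
Start: joints at [67.494, 18.312, 89.639, -0, 72.044, -1.146], TCP at [209.432, 535.519, 224.976] pointing down, gripper open.
Joint ranges: [-177.97, 177.97], [-48.28, 115.42], [12.27, 149.76], [-77.06, 257.06], [2.81, 150.46], [-146.56, 146.56]. Speed limits (degrees/s): [147.25, 147.25, 180, 180, 180, 180].

### API

Orientations are given as [roll, pitch, yaw] about the fixed x, y, z axes, in that order (R = Rz(yaw) Ry(pitch) Rx(roll)).
In Python, from workcell import env, grab_frame, camera_model, models gives the robot as it stands.
- The arm moves only by the shell command python3 -m crank 'ROWS' [FORCE]. ROWS is text: rows parted by semicolons, each of 7 numbers parted by spaces: the closure, from -1 (fully open) to 1 (shut), so that 0 is half open, then the shift along the tool's x, y, z in mm, then the turn, a rotation vector about the tool's x, y, z in degrees. A call has 1 to 10 rows; each row shifts and turns the commanded pose from where the row before left it, along the tool's axes as they then stand; what a row does not reach is not made up. A row lasts 1/8 s, in which the tool goes at most 62.5 mm and 10.7 degrees, less where a joint would pass 70% of its speed; a pose out of reach is approached as far as the arm can. A call is refused whole if a number of a shift passes 62.5 or a number of a turn 10.7, either way. A call with a gripper value outside its range is refused whole. The fingers move at their own pace and stop on an object; FORCE is the grip in N (left out, the last holds). Time passes only in rows, so rows that do not move let the fingers close. It gives the time, the measured TCP pose, the force, the opening and the grip force at its end, in the units of the state.
- env.state(): the state, without advancing time (a new reading comes with each control period).
- grab_frame(name): name is "scene" or "top" or "wrist"; returns the picture (384x512x3 uint8, blue, green, red); there is no depth.
- camera_model(name): a dict with "K" (3x3 intrinsics, pixels), "R" (3x3) and "t" (3): a world point X has camera coordinates R X + t; the wrist camera has in their place "mount" (4x4, takes a point from camera to tool coordinates, whose origin is the TCP and whose axes are the flange's). Camera axes: x right, y down, z forward; pixel columns grow to the right and rows downward; lengths in mm; the calibration is good to about 2 mm. A picture is of the moment at which its call begins: read the wrist's pose just before it. camera_model takes no time and is no camera call.
- env.job_done(): hands the job in; it is judged then, once.
Trained networks look in the newest picture that a camera, given by its name, has taken for a name from the list of things; names that differ only in an ending like _2 or _b are one class to them, and where a whole thing is asked for, a point or a joint stands for the part that bears it (a point fixed in the world has none). Each returns a list of dicts, best first, with "p" (0 to 1); they miss things now and then, are a little off and sometimes report something else, mostly with a low value. They report only what shows in the picture. A call takes as long as a camera call. They do not tell look-alikes from the thing itself.
- models.search_frame(name, camera): "point" ([x, y, z] in mm, in world coordinates, good to about 4 mm: the middle of the surface that is visible of it).
The state is a dict: "time_s": time; "qpos": joint angles; "qvel": joint speeds; "effort": joint torques, N m; "ee_pos": TCP position; "ee_rot": TCP orientation; "force": force on the tool from outside, world axes, zero at the start; "torque": the same for the moment, N m; "gripper_width": finger opening in mm; "gripper_force": force on a finger pad.
Only numpy, scipy, OpenCV 4.12 (cv2) and the standard library are available. Lean on these libraries where they do the work, as an engineer would, in place of code of your own. Each camera call takes 0.05 s, during which the arm holds its last target. There are 200 camera calls.

### The job

Stand the spice jar (white label, green cap, standing on the worktop to the left of the jar holder) upright on the holder's base, between the sprung jaw and the V block, and let go of it. Then close the jaw on it only by rolling the recessed thumbwheel with a fingertip, pressing lightly, until the jar is held snug and upright in the V and the jaw pad stays pressed against it; do not crush the jar, lean hard on the holder, push the jaw itself or disturb the other things.

Things in the scene. Friction and masses are not known exactly. Their poses are not given: they have to be found in the camera images.
- holder: white jar holder fixed to the worktop; grey base plate 84 x 220 mm on 14 mm feet, its top 22 mm above the worktop. Origin: centre of the underside; local y is the clamping axis, z up. At its +y end a V block (120 degrees, open to -y, apex at y = +90 mm, top 67 mm up); at its -y end the thumbwheel housing (61 x 62 mm, top 62 mm up, centre y = -75 mm, an arrow on it shows +y); the jaw between
- wheel_top (a point): top of the thumbwheel rim, 5 mm above the housing, 67 mm above the worktop. Dark knurled wheel, radius 18 mm, width 14 mm, axis along the local x; 25 mm of rim shows. Press a fingertip on it (6 to 10 N; under 4 N slips, over 20 N is too much) and drag to the holder's +y: it rolls along and the jaw closes; lift, go back, repeat. It stays where it is left. Axes as the holder's
- wheel (a joint): angle of the thumbwheel, rad; 0 = jaw fully open, grows as the top of the rim moves to the holder's +y; the jaw advances 8 mm a rad (4.8 rad at most). It turns against a drag of about 3.5 N at the rim, more when the pad bears on the jar: it first touches a jar that is home in the V at about 3.55 rad, and at 6 to 10 N the fingertip slips some 0.3 to 0.5 rad later
- jaw: moving jaw, slides to the holder's +y, driven by the thumbwheel. Origin on the base's top below the pad's face. On its front a black rubber pad 48 x 32 mm (top 59 mm above the worktop) on springs: it yields 2.5 N a mm for 4 mm, then is solid. Not to be pushed by hand
- pad_mid (a point): middle of the pad's face when the pad is not pushed in, 43 mm above the worktop; moves with the jaw
- jar_seat (a point): point on the base's top (22 mm above the worktop, local y = +63.4 mm) where the centre of the jar's foot lies when the jar is home in the V; its axes are those of the holder
- spice_jar: round spice jar to be clamped, white label and green cap, diameter 46 mm, height 106 mm, about 0.11 kg; origin at the centre of its foot, z up. It may slide on the base when the jaw pushes it
- cream_pot: bystander: low round pot, diameter 69 mm, height 41 mm, origin at the centre of its underside
- small_jar: bystander: small squat jar with a flat lid, diameter 46 mm, height 48 mm, origin at the centre of its foot
Not all that is in view belongs to the job. Of the things that look like the spice_jar, take the one that is farthest to the robot's left at the start.

How it is judged (in metres and radians):
On the way, in this order (a step that is already met when the one before it is completed fails the run):
1. the jar stands upright on the holder's base between jaw and V block, let go, not yet clamped (x of spice_jar in the frame of holder between -0.014 and 0.014 m and y of spice_jar in the frame of holder between 0.035 and 0.07 m and z of spice_jar in the frame of holder below 0.027 m and angle between spice_jar's own z axis and vertical below 0.12 rad and contact force between the fingers and spice_jar below 0.1 N and contact force between jaw and spice_jar below 1.5 N), for 0.2 s.
2. the jaw, closed by the thumbwheel, holds the jar snug in the V (contact force between jaw and spice_jar above 2.5 N and horizontal distance between spice_jar and jar_seat below 0.004 m and z of spice_jar in the frame of holder below 0.027 m and angle between spice_jar's own z axis and vertical below 0.06 rad and contact force between the fingers and spice_jar below 0.1 N), for 0.2 s.
At the end, for the whole second after the job is handed in: the jar stands upright (within 0.06 rad) on the holder's base, its foot within 4 mm of jar_seat, at rest and let go, with the jaw's pad pressing on it with more than 2.5 N (all of step 2 and linear speed of spice_jar below 0.01 m/s); the robot touches nothing.
It fails at once if the jar is crushed: the jaw presses on it with more than 35 N (contact force between jaw and spice_jar above 35 N).
It fails at once if the thumbwheel or any part of the holder is pressed by the robot with more than 20 N (contact force between any of the fingers, the arm and holder above 20 N).
It fails at once if the robot pushes the jaw itself (more than 3 N) instead of using the thumbwheel (contact force between any of the fingers, the arm and jaw above 3 N).
It fails at once if a bystander is moved more than 20 mm (distance of any of cream_pot, small_jar from where it was at the start of the episode above 0.02 m).
It also fails if it takes over 72 s, if anything falls off the work surface, if the arm or the gripper's body presses on something with over 40 N, if the wrist force passes 120 N, or if a joint passes its speed limit or range.

## Working session

There is one attempt and no reset: what is moved stays moved. The work goes in short steps, Python scripts to look and compute and a shell command to move; the robot and the scene stay as the last step left them, time stands still between calls to the robot, and variables do not carry over. Pictures are saved under pics/ and viewed, at most 10 in all, crops included, and the job is handed in when it is done.

```bash
mkdir -p pics; ls; cat > h.py <<'E'
import numpy as np, cv2
from workcell import env, grab_frame, camera_model, models
def ray(cam,u,v,z):
    m=camera_model(cam);K,R,t=[np.array(m[k],float) for k in("K","R","t")]
    c=-R.T@t; d=R.T@np.linalg.solve(K,[u,v,1]); return c+d*(z-c[2])/d[2]
def proj(cam,X):
    m=camera_model(cam);K,R,t=[np.array(m[k],float) for k in("K","R","t")]
    p=K@(R@np.array(X,float)+t); return p[:2]/p[2]
E
python3 - <<'E'
from h import *
np.set_printoptions(precision=1,suppress=True)
a=grab_frame("scene");b=grab_frame("top")
cv2.imwrite("pics/a.png",cv2.resize(a,(800,600)));cv2.imwrite("pics/b.png",cv2.resize(b,(800,600)))
for c in("top","scene"):
  for n in("spice_jar","holder","wheel_top","jaw","jar_seat","cream_pot","small_jar"):
    try: print(c,n,[(np.round(d["point"]),round(d["p"],2)) for d in models.search_frame(n,c)])
    except Exception as e: print(n,e)
print(env.state())
E
```

```text
pics
top spice_jar [(array([490., 438., 105.]), 0.71), (array([755., 246., 103.]), 0.6)]
top holder [(array([645.,  57.,  20.]), 0.72)]
top wheel_top [(array([648.,  64.,  21.]), 0.57)]
top jaw [(array([644.,  66.,  50.]), 0.55)]
top jar_seat [(array([641.,  65.,  23.]), 0.82)]
top cream_pot [(array([524., 194.,  43.]), 0.87)]
top small_jar [(array([674., 312.,  51.]), 0.88)]
scene spice_jar [(array([486., 425.,  65.]), 0.85), (array([751., 232.,  70.]), 0.66)]
scene holder [(array([638.,  37.,  44.]), 0.84)]
scene wheel_top [(array([640.,  36.,  42.]), 0.87)]
scene jaw [(array([638.,  60.,  51.]), 0.75)]
scene jar_seat [(array([639.,  40.,  46.]), 0.94)]
scene cream_pot [(array([514., 179.,  42.]), 0.56)]
scene small_jar [(array([672., 292.,  36.]), 0.79)]
{'time_s': 0.8, 'qpos': array([67.5, 18.3, 89.6, -0. , 72. , -1.1]), 'qvel': array([-0.1, -0. , -0. ,  0. ,  0. , -0.1]), 'effort': array([ -0. , -41.2, -23.2,   0.1,   0. ,  -0. ]), 'ee_pos': array([209.4, 535.5, 225. ]), 'ee_rot': array([180. ,   0. , 158.6]), 'force': array([-0.4, -0. , -0.2]), 'torque': array([ 0. , -0. , -0.1]), 'gripper_force': 0.0, 'gripper_width': 91.16872554258256}
```

View pics/b.png

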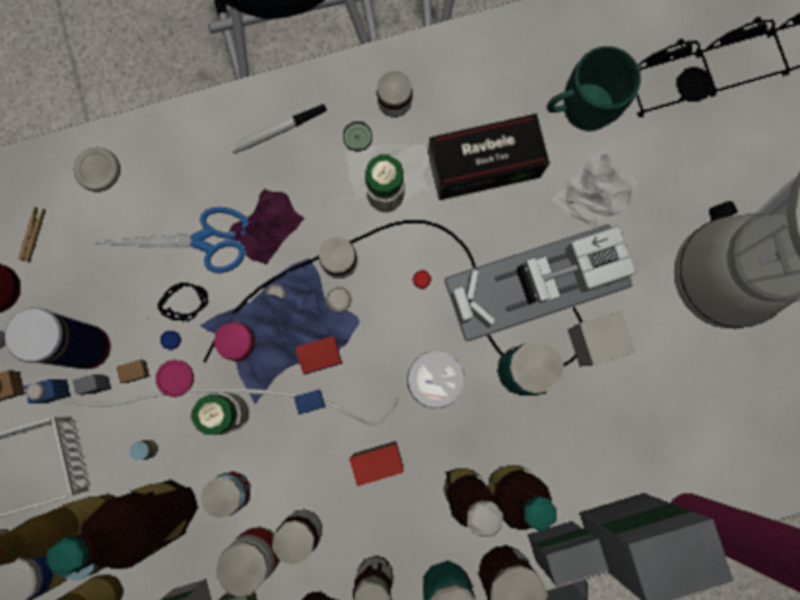

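View pics/a.png

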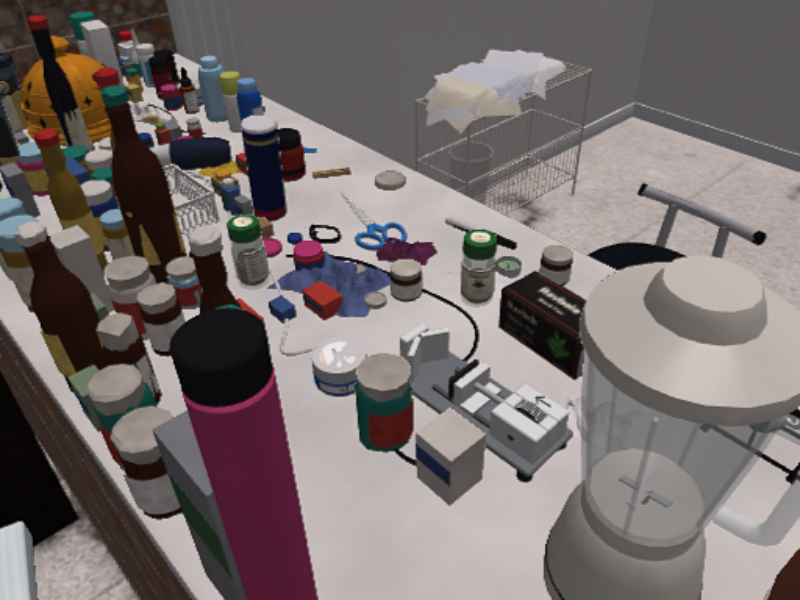

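Top view (800x600): the spice-jar candidates are jar A at (213,413), world (490,438), and jar B at (384,175), world (755,246). A is farther to the robot's left, so I choose A. The holder's plate runs from (446,278) to (634,287), with the V at its left end and the wheel housing at its right. I'll check the jar and the holder up close.

```bash
python3 - <<'E'
from h import *
np.set_printoptions(precision=1,suppress=True)
b=grab_frame("top");a=grab_frame("scene")
c1=cv2.resize(b[130:230,275:415],(800,571),interpolation=cv2.INTER_CUBIC)
cv2.imwrite("pics/c.png",c1)
c2=np.hstack([cv2.resize(b[240:290,110:170],(400,333)),cv2.resize(a[125:190,130:208],(400,333))])
cv2.imwrite("pics/d.png",c2)
E
```

```text
(no output)
```

View pics/c.png

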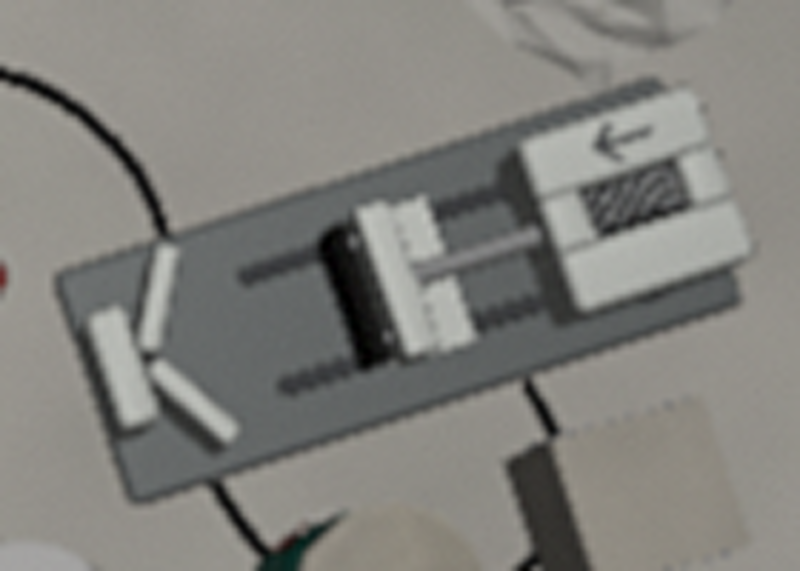

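View pics/d.png

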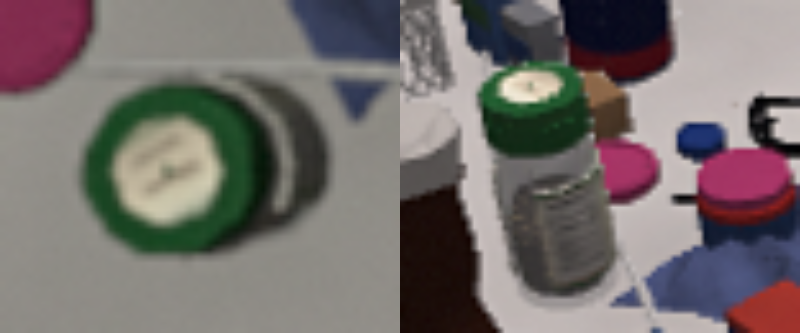

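```bash
python3 - <<'E'
from h import *
np.set_printoptions(precision=1,suppress=True)
f=lambda x,y,z: ray("top",275+x/5.7143,130+y/5.71,z)[:2]
P=[f(60,275,22),f(135,500,22),f(742,300,22),f(660,80,22)]
print("plate",*P, [np.linalg.norm(P[i]-P[(i+1)%4]) for i in range(4)], "ctr",sum(P)/4)
d=(P[0]+P[1]-P[2]-P[3]);print("yaw of +y",np.degrees(np.arctan2(d[1],d[0])))
H=[f(520,145,62),f(695,90,62),f(752,250,62),f(580,310,62)]
print("hous",*H,sum(H)/4,[np.linalg.norm(H[i]-H[(i+1)%4]) for i in range(4)])
d=(H[0]+H[3]-H[1]-H[2]);print("yaw",np.degrees(np.arctan2(d[1],d[0])))
print("wheel",f(637,196,66),"apex",f(148,355,67), "pad top mid", f(350,297,59))
print("jar",ray("top",110+176/6.667,240+168/6.66,106), ray("scene",130+(534-400)/5.128,125+87/5.12,106))
print("jarB",ray("top",384*.64,175*.64,106))
print("cream",ray("top",436*.64,380*.64,41),"small",ray("top",338*.64,253*.64,48))
print("teal jar",ray("top",540*.64,367*.64,100),ray("top",525*.64,370*.64,0))
m=camera_model("top");print(-np.array(m["R"]).T@m["t"], camera_model("wrist")["mount"])
E
```

```text
plate [650.8 174.6] [573.7 151.8] [636.7 -56. ] [713.5 -32.7] [np.float64(80.47806351568164), np.float64(217.17058037274688), np.float64(80.1957397225803), np.float64(216.59788921438638)] ctr [643.7  59.4]
yaw of +y 106.84640115791107
hous [684.   25.5] [701.  -32.6] [647.5 -47.9] [629.1   9. ] [665.4 -11.5] [np.float64(60.583333282733335), np.float64(55.659591937072115), np.float64(59.77408261870253), np.float64(57.38960361409263)]
yaw 107.06254152659623
wheel [665.5 -10.6] apex [617.1 149.9] pad top mid [635.6  82.8]
jar [491.4 442.9 106. ] [491.6 440.2 106. ]
jarB [760.  247.7 106. ]
cream [525.1 191.7  41. ] small [681.1 306.5  48. ]
teal jar [535.7  77.4 100. ] [535.9  78.2   0. ]
[505.  234.2 963. ] [[  -0.    -1.    -0.3   81.1]
 [   1.    -0.    -0.    -0.9]
 [   0.    -0.3    1.  -158.8]
 [   0.     0.     0.     1. ]]
```

```bash
python3 - <<'E'
from h import *
np.set_printoptions(precision=0,suppress=True)
def P(c): 
    m=camera_model(c);return np.array(m["K"])@np.c_[np.array(m["R"]),np.array(m["t"])]
def tri(n,a,b):
    x=cv2.triangulatePoints(P("top"),P("scene"),np.array(a,float)*.64,np.array(b,float)*.64).ravel();X=x[:3]/x[3]
    print(n,X,(proj("scene",X)/.64-b))
tri("tealbrown",(67,556),(115,95))
tri("whitecapbrown?",(222,493),(205,240))
tri("whitecapbrown2?",(485,518),(205,240))
tri("whitecap 296",(296,537),(160,293))
tri("red/white 250",(250,560),(128,270))
tri("222b",(222,493),(183,265))
tri("navy",(35,333),(258,125))
tri("jarA",(213,413),(244,222))
tri("lt blue small",(140,450),(183,265))
E
```

```text
tealbrown [377. 524. 285.] [-0.  0.]
whitecapbrown? [418. 431. 104.] [-11.   0.]
whitecapbrown2? [397. 162. 265.] [ 0. -0.]
whitecap 296 [354. 354.  89.] [ 1. -0.]
red/white 250 [330. 403. 102.] [ 4. -0.]
222b [399. 443.  61.] [ 2. -0.]
navy [580. 617. 164.] [ 1. -0.]
jarA [493. 444. 104.] [ 0. -0.]
lt blue small [429. 571. -26.] [14. -1.]
```

Both crops confirm it: jar A has a green cap and a white label. Its axis is at about (492,442). The holder is centred at (643.6,59.8) with yaw 17°, so jar_seat is about (625,120). First I'll rise above the 285 mm bottle and turn to yaw 107, which lines the tool up with the holder.

```bash
python3 -m crank '-0.5 0 0 -25 0 0 8.6; -0.5 0 0 -25 0 0 8.6; -0.5 0 0 -25 0 0 8.6; -0.5 0 0 -25 0 0 8.6; -0.5 0 0 -25 0 0 8.6; -0.5 0 0 -25 0 0 8.6; -0.5 0 0 0 0 0 0; -0.5 0 0 0 0 0 0'
```

```text
time_s: 1.9
ee_pos: [209.3, 535.2, 373.8]
ee_rot: [-179.9, 0.1, 107.2]
force: [-0.0, 0.2, -1.2]
gripper_width: 68.5
gripper_force: 0.0
```

```bash
python3 -m crank '-0.5 -28.5 40.5 0 0 0 0; -0.5 -28.5 40.5 0 0 0 0; -0.5 -28.5 40.5 0 0 0 0; -0.5 -28.5 40.5 0 0 0 0; -0.5 -28.5 40.5 0 0 0 0; -0.5 -28.5 40.5 0 0 0 0; -0.5 0 0 60 0 0 0; -0.5 0 0 60 0 0 0; -0.5 0 0 50 0 0 0; -0.5 0 0 0 0 0 0'
cat >> h.py <<'E'
from scipy.spatial.transform import Rotation as Ro
def wrist():
    s=env.state();p=np.array(s["ee_pos"]);R=Ro.from_euler("xyz",s["ee_rot"],degrees=True).as_matrix()
    m=camera_model("wrist");M=np.array(m["mount"]);K=np.array(m["K"])
    return p,R,M,K,grab_frame("wrist")
def wray(w,u,v,z):
    p,R,M,K,_=w; c=R@M[:3,3]+p; d=R@M[:3,:3]@np.linalg.solve(K,[u,v,1]); return c+d*(z-c[2])/d[2]
def wproj(w,X):
    p,R,M,K,_=w; t=R.T@(np.array(X,float)-p); c=M[:3,:3].T@(t-M[:3,3]); q=K@c; return q[:2]/q[2]
E
python3 - <<'E'
from h import *
w=wrist();cv2.imwrite("pics/w1.png",cv2.resize(w[4],(800,600)));print(w[0])
for X in((492,442,106),(515,442,106),(492,465,106)):print(wproj(w,X)/.64)
print(models.search_frame("spice_jar","wrist"))
E
```

```text
time_s: 3.15
ee_pos: [489.3, 440.9, 199.1]
ee_rot: [-179.3, 0.3, 107.1]
force: [0.4, -0.1, -0.1]
gripper_width: 68.2
gripper_force: 0.0
[489.31769464 440.92333893 199.13656979]
[412.70413246 310.40177322]
[454.35111439 322.75057839]
[426.1662049  269.47026539]
[{'point': [491.0, 452.8, 107.8], 'p': 0.97}]
```

View pics/w1.png

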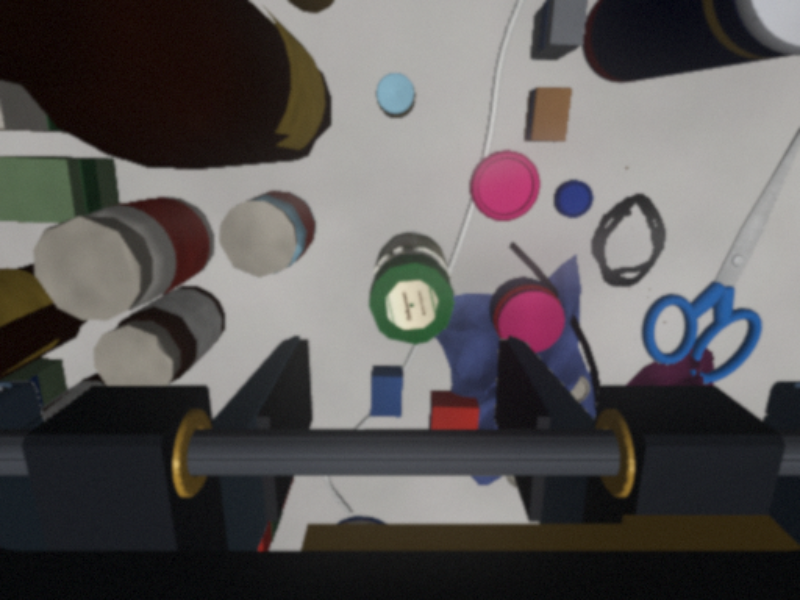

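The wrist view shows jar A's cap at about (411,302), 8 px above the predicted spot, so it sits roughly 2–4 mm further along tool x. The fingers have clear space around it. I'll correct, descend and grip.

```bash
python3 -m crank '-0.5 2.6 2.9 40 0 0 0; -0.5 0 0 40 0 0 0; -0.5 0 0 30 0 0 0; -0.5 0 0 20 0 0 0; -0.5 0 0 0 0 0 0; 0.3 0 0 0 0 0 0; 0.3 0 0 0 0 0 0; 0.3 0 0 0 0 0 0; 0.3 0 0 0 0 0 0; 0.3 0 0 0 0 0 0' 20
```

```text
time_s: 4.5
ee_pos: [494.1, 447.0, 76.4]
ee_rot: [179.9, -0.1, 107.0]
force: [-2.4, -0.2, 7.4]
gripper_width: 45.7
gripper_force: 19.8
```

```bash
python3 -m crank '0.3 0 0 0 0 0 0; 0.3 0 0 -5 0 0 0; 0.3 0 0 -15 0 0 0; 0.3 0 0 -40 0 0 0;0.3 0 0 -60 0 0 0;0.3 0 0 -60 0 0 0;0.3 0 0 -50 0 0 0; 0.3 0 0 0 0 0 0;0.3 0 0 0 0 0 0'
python3 - <<'E'
from h import *
w=wrist();cv2.imwrite("pics/w2.png",cv2.resize(w[4],(640,480)));print(env.state())
E
```

```text
time_s: 5.62
ee_pos: [493.5, 446.2, 304.5]
ee_rot: [-179.9, 0.0, 107.0]
force: [-0.2, 0.8, -1.4]
gripper_width: 45.4
gripper_force: 19.9
{'time_s': 5.675, 'qpos': array([ 4.11247111e+01,  2.50962736e+01,  6.80725085e+01, -1.58931554e-03,
        8.70115119e+01,  2.40893538e+01]), 'qvel': array([-0.07191688,  0.74380233,  0.87866855,  0.08788421,  0.12840192,
        0.01356873]), 'effort': array([ 6.01723863e-03, -5.17837071e+01, -2.62961179e+01,  8.65015970e-02,
        5.48335025e-03,  1.07006713e-04]), 'ee_pos': array([493.33890911, 445.99642605, 303.35936478]), 'ee_rot': array([-1.79836055e+02,  7.50375611e-02,  1.07035550e+02]), 'force': array([ 0.60537371, -0.63749361, -2.32624917]), 'torque': array([-0.10004252,  0.04508257, -0.05591729]), 'gripper_force': 19.873904592823237, 'gripper_width': 45.22157927996457}
```

View pics/w2.png

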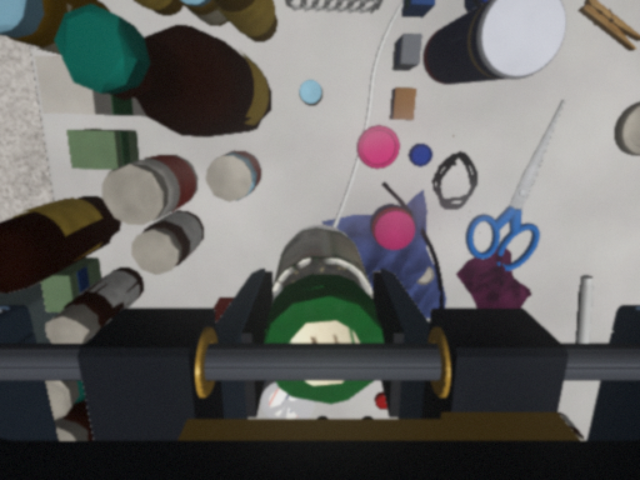

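The jar is held straight between the fingers, with its cap centred at about (325,330). Now I'll carry it to the holder.

```bash
python3 -m crank '0.3 -35 3 0 0 0 0;0.3 -45 4 0 0 0 0;0.3 -50 4.4 0 0 0 0;0.3 -50 4.4 0 0 0 0;0.3 -50 4.4 0 0 0 0;0.3 -50 4.4 0 0 0 0;0.3 -45 4 0 0 0 0;0.3 -31 2.3 0 0 0 0;0.3 0 0 0 0 0 0;0.3 0 0 0 0 0 0'; python3 -m crank '0.3 0 0 30 0 0 0;0.3 0 0 50 0 0 0;0.3 0 0 40 0 0 0;0.3 0 0 20 0 0 0;0.3 0 0 0 0 0 0;0.3 0 0 0 0 0 0'
python3 - <<'E'
from h import *
b=grab_frame("top");a=grab_frame("scene");print(env.state()["ee_pos"],env.state()["ee_rot"])
cv2.imwrite("pics/e.png",np.hstack([cv2.resize(b[115:235,260:420],(400,300)),cv2.resize(a[165:315,225:425],(400,300))]))
E
```

```text
time_s: 6.92
ee_pos: [627.1, 115.7, 303.6]
ee_rot: [-179.8, -0.1, 107.0]
force: [-0.3, -0.6, -0.7]
gripper_width: 45.6
gripper_force: 19.9
time_s: 7.68
ee_pos: [628.2, 116.2, 166.0]
ee_rot: [179.9, -0.0, 107.1]
force: [-0.1, -0.2, -0.9]
gripper_width: 45.4
gripper_force: 19.9
[628.46670494 115.84920632 166.50058022] [1.79836698e+02 1.30417111e-02 1.07073719e+02]
```

View pics/e.png

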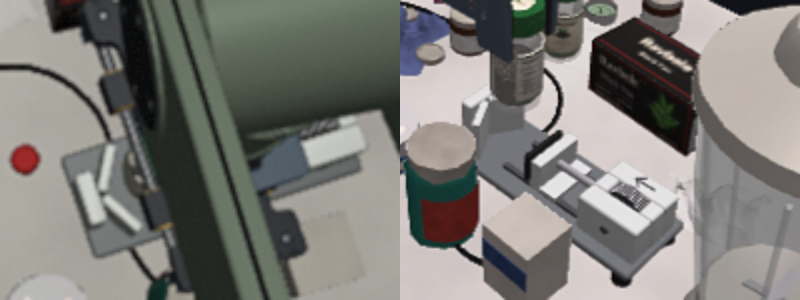

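Top and scene views: the jar hangs between the V (scene crop 480,120) and the jaw (545,155), clear of both. TCP local is about (1.9, 58), so I'll lower it.

```bash
python3 -m crank '0.3 0 0 25 0 0 0;0.3 0 0 25 0 0 0;0.3 0 0 8 0 0 0;0.3 0 0 2 0 0 0;0.3 0 0 2 0 0 0;0.3 0 0 2 0 0 0;0.3 0 0 0 0 0 0;0.3 0 0 0 0 0 0'
```

```text
time_s: 8.78
ee_pos: [627.9, 115.3, 101.2]
ee_rot: [180.0, -0.0, 107.0]
force: [0.4, -0.2, -1.9]
gripper_width: 45.2
gripper_force: 19.9
```

```bash
python3 -m crank '0.3 0 0 1 0 0 0;0.3 0 0 1 0 0 0;0.3 0 0 0 0 0 0;0.3 0 0 0 0 0 0';python3 -m crank '0.3 0 0 1 0 0 0;0.3 0 0 0 0 0 0;0.3 0 0 0 0 0 0'
```

```text
time_s: 9.28
ee_pos: [627.8, 115.3, 98.9]
ee_rot: [180.0, -0.0, 107.0]
force: [0.2, 0.4, -1.9]
gripper_width: 45.5
gripper_force: 19.9
time_s: 9.65
ee_pos: [627.9, 115.3, 98.6]
ee_rot: [180.0, 0.0, 107.0]
force: [-1.6, -0.7, 4.8]
gripper_width: 45.6
gripper_force: 19.9
```

The foot has landed: force went from -1.9 to +4.8 N. Now I'll release and rise.

```bash
python3 -m crank '-0.1 0 0 0 0 0 0;-0.3 0 0 0 0 0 0;-0.5 0 0 0 0 0 0;-0.5 0 0 0 0 0 0;-0.5 0 0 0 0 0 0;-0.5 0 0 -10 0 0 0;-0.5 0 0 -30 0 0 0;-0.5 0 0 -50 0 0 0;-0.5 0 0 -50 0 0 0;-0.5 0 0 0 0 0 0'
python3 - <<'E'
from h import *
w=wrist();cv2.imwrite("pics/w3.png",w[4]);print(w[0])
for y in(58,63.4):
  c=np.array([643.6,59.8])+y*np.array([-.292,.956])
  print(y,wproj(w,[*c,128]),wproj(w,[*c,22]))
print(models.search_frame("spice_jar","wrist"))
E
```

```text
time_s: 10.9
ee_pos: [630.1, 115.7, 244.0]
ee_rot: [179.4, 0.1, 107.0]
force: [-0.0, -0.3, 0.3]
gripper_width: 68.5
gripper_force: 0.0
[630.13602798 115.6652327  244.01536722]
58 [253.87084156 190.80549396] [253.93917002 166.18915411]
63.4 [253.85236359 184.92458845] [253.92582706 161.75711497]
[{'point': [625.0, 119.7, 126.8], 'p': 0.74}, {'point': [751.0, 247.9, 104.2], 'p': 0.69}]
```

View pics/w3.png

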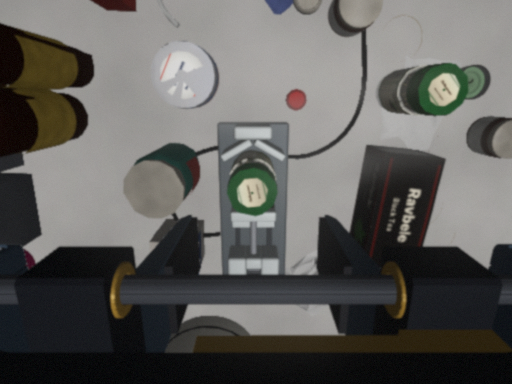

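The wrist view shows the jar standing upright on the base: cap at (253,190), which matches local y≈58 and x≈0. The jaw is behind it, not touching. Before going to the wheel I'll check where the blender is, since it's nearby.

```bash
python3 - <<'E'
from h import *
np.set_printoptions(precision=0,suppress=True)
for z in(150,200,250,300,350,400):
  X=ray("scene",715*.64,265*.64,z);L=ray("scene",582*.64,310*.64,z-40);print(z,"lid ctr",X,"top px",proj("top",X)/.64,"left edge",L,proj("top",L)/.64)
print("base L edge if z=0,40,120",[ray("top",677*.64,270*.64,z) for z in(0,40,120)])
for z in (0,):print("scene base left",ray("scene",545*.64,560*.64,z),"center",ray("scene",630*.64,540*.64,z))
E
```

```text
150 lid ctr [928.   8. 150.] top px [593.  13.] left edge [778.  52. 110.] [553. 154.]
200 lid ctr [863. -36. 200.] top px [651.  47.] left edge [733.   7. 160.] [607. 179.]
250 lid ctr [797. -81. 250.] top px [718.  86.] left edge [688. -38. 210.] [668. 208.]
300 lid ctr [ 732. -125.  300.] top px [797. 132.] left edge [643. -83. 260.] [738. 241.]
350 lid ctr [ 667. -169.  350.] top px [889. 187.] left edge [ 597. -129.  310.] [821. 280.]
400 lid ctr [ 602. -214.  400.] top px [1001.  253.] left edge [ 552. -174.  360.] [918. 326.]
base L edge if z=0,40,120 [array([ 658., -120.,    0.]), array([ 652., -106.,   40.]), array([639., -76., 120.])]
scene base left [ 601. -136.    0.] center [ 688. -158.    0.]
```

```bash
python3 -m crank '0.5 -30 -1 0 0 0 0;1 -40 -1 0 0 0 0;1 -40 -1 0 0 0 0;1 -30 -0.5 0 0 0 0;1 0 0 0 0 0 0;1 0 0 45 0 0 0;1 0 0 45 0 0 0;1 0 0 35 0 0 0;1 0 0 0 0 0 0;1 0 0 0 0 0 0' 10
```

```text
time_s: 12.25
ee_pos: [666.1, -18.9, 114.1]
ee_rot: [179.9, 0.0, 107.1]
force: [0.4, 0.0, 0.6]
gripper_width: 0.4
gripper_force: 0.0
```

```bash
python3 -m crank '1 -3 1.5 15 0 0 0;1 0 0 10 0 0 0;1 0 0 4 0 0 0;1 0 0 2 0 0 0;1 0 0 0 0 0 0;1 0 0 0 0 0 0'; python3 -m crank '1 0 0 1.5 0 0 0;1 0 0 0 0 0 0;1 0 0 0 0 0 0'
```

```text
time_s: 13.0
ee_pos: [667.9, -22.0, 82.3]
ee_rot: [180.0, 0.0, 107.0]
force: [0.3, 0.0, -0.3]
gripper_width: 0.8
gripper_force: 0.0
time_s: 13.38
ee_pos: [667.7, -22.1, 80.5]
ee_rot: [180.0, -0.0, 107.0]
force: [0.6, 0.3, -0.0]
gripper_width: 0.5
gripper_force: 0.0
```

```bash
for i in 1 2; do python3 -m crank '1 0 0 1 0 0 0;1 0 0 0 0 0 0;1 0 0 0 0 0 0' | grep -E "pos|force"; done
```

```text
ee_pos: [667.8, -22.1, 79.4]
force: [0.6, 0.6, -0.4]
gripper_force: 0.0
ee_pos: [667.7, -22.0, 78.4]
force: [0.1, -0.3, -0.0]
gripper_force: 0.0
```

```bash
python3 -m crank '1 0 0 0.7 0 0 0;1 0 0 0 0 0 0;1 0 0 0 0 0 0' | grep -E "pos|^force";  python3 -m crank '1 0 0 0.5 0 0 0;1 0 0 0 0 0 0;1 0 0 0 0 0 0' | grep -E "pos|^force"
```

```text
ee_pos: [667.8, -22.0, 78.2]
force: [-1.2, 0.9, 4.5]
ee_pos: [667.9, -22.0, 78.2]
force: [-1.6, 1.0, 7.0]
```

Contact at TCP z 78.2 with about 7 N; the stiffness is about 5 N/mm. First stroke.

```bash
python3 -m crank '1 1 0 0.2 0 0 0;1 2 0 0 0 0 0;1 3 0 0 0 0 0;1 3 0 0 0 0 0' | grep -E "pos|^force"; python3 -m crank '1 3 0 0 0 0 0;1 3 0 0 0 0 0;1 3 0 0 0 0 0;1 3 0 0 0 0 0;1 2 0 0 0 0 0'; python3 - <<'E'
from h import *
print([(np.round(d["point"]),d["p"]) for c in("top","scene") if grab_frame(c) is not None for d in models.search_frame("jaw",c)])
E
```

```text
ee_pos: [665.7, -15.1, 78.1]
force: [-0.8, -4.5, 7.1]
time_s: 16.0
ee_pos: [661.6, -1.6, 78.1]
ee_rot: [179.9, 0.2, 107.1]
force: [-1.1, -5.1, 6.1]
gripper_width: 0.3
gripper_force: 3.2
[(array([646.,  68.,  51.]), 0.72), (array([620.,  67.,  36.]), 0.72), (array([675., 289.,  36.]), 0.22)]
```

```bash
python3 -m crank '1 0 0 -5 0 0 0;1 -8 0 0 0 0 0;1 -8 0 0 0 0 0;1 -7 0 0 0 0 0;1 0 0 0 0 0 0;1 0 0 3 0 0 0;1 0 0 1 0 0 0;1 0 0 1 0 0 0;1 0 0 0 0 0 0;1 0 0 0 0 0 0'
```

```text
time_s: 17.45
ee_pos: [667.7, -21.9, 78.1]
ee_rot: [180.0, 0.0, 107.1]
force: [-2.6, -0.3, 5.8]
gripper_width: 0.6
gripper_force: 2.9
```

```bash
python3 - <<'E'
from h import *
b=grab_frame("scene"); a=cv2.resize(cv2.imread("pics/a.png"),(512,384))
c=np.hstack([cv2.resize(x[200:310,250:375],(400,352),interpolation=cv2.INTER_CUBIC) for x in(a,b)])
cv2.imwrite("pics/f.png",c)
E
```

```text
(no output)
```

View pics/f.png

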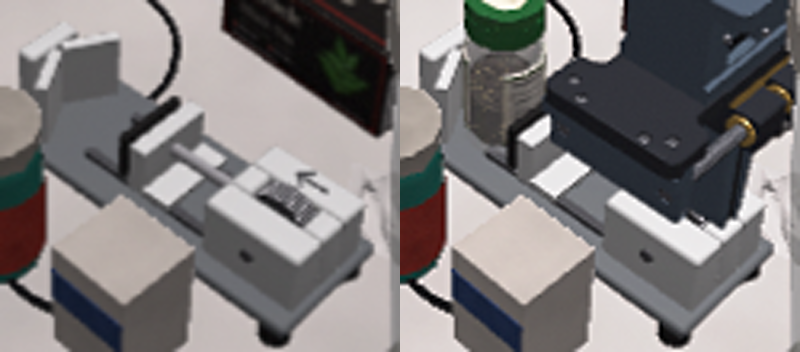

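Comparing the two crops, the pad's edge has moved from (122,165) to (112,160), about 9 mm, so the wheel rolls without slipping. Second stroke, pressed slightly harder.

```bash
python3 -m crank '1 1 0 0.3 0 0 0;1 2 0 0 0 0 0;1 3 0 0 0 0 0;1 3 0 0 0 0 0' | grep -E "pos|^force"; python3 -m crank '1 3 0 0 0 0 0;1 3 0 0 0 0 0;1 3 0 0 0 0 0;1 3 0 0 0 0 0;1 2 0 0 0 0 0'; python3 -m crank '1 0 0 -5 0 0 0;1 -8 0 0 0 0 0;1 -8 0 0 0 0 0;1 -7 0 0 0 0 0;1 0 0 0 0 0 0;1 0 0 3 0 0 0;1 0 0 1 0 0 0;1 0 0 1 0 0 0;1 0 0 0 0 0 0;1 0 0 0 0 0 0'
```

```text
ee_pos: [665.5, -15.0, 78.1]
force: [-1.7, -5.2, 6.7]
time_s: 18.62
ee_pos: [661.7, -1.8, 78.1]
ee_rot: [179.9, 0.2, 107.1]
force: [0.2, -5.5, 5.0]
gripper_width: 0.2
gripper_force: 2.6
time_s: 19.88
ee_pos: [667.8, -22.0, 78.1]
ee_rot: [180.0, 0.0, 107.1]
force: [-2.7, -0.4, 6.2]
gripper_width: 0.7
gripper_force: 3.5
```

```bash
python3 -m crank '1 1 0 0.4 0 0 0;1 2 0 0 0 0 0;1 3 0 0 0 0 0;1 3 0 0 0 0 0' | grep -E "pos|^force"; python3 -m crank '1 3 0 0.1 0 0 0;1 3 0 0.1 0 0 0;1 3 0 0 0 0 0;1 3 0 0 0 0 0;1 2 0 0 0 0 0'; python3 -m crank '1 0 0 -5 0 0 0;1 -8 0 0 0 0 0;1 -8 0 0 0 0 0;1 -7 0 0 0 0 0;1 0 0 0 0 0 0;1 0 0 3 0 0 0;1 0 0 1 0 0 0;1 0 0 1 0 0 0;1 0 0 0 0 0 0;1 0 0 0 0 0 0'
```

```text
ee_pos: [666.6, -15.5, 78.2]
force: [0.3, -4.9, 5.4]
time_s: 21.0
ee_pos: [663.2, -1.8, 78.1]
ee_rot: [179.7, 0.3, 107.1]
force: [1.6, -4.6, 6.1]
gripper_width: 0.2
gripper_force: 3.0
time_s: 22.25
ee_pos: [667.9, -22.0, 78.1]
ee_rot: [179.9, 0.0, 107.1]
force: [-2.4, -1.0, 9.2]
gripper_width: 0.7
gripper_force: 4.6
```

```bash
for i in 1 2 3; do python3 -m crank '1 1.5 0 0 0 0 0;1 1.5 0 0 0 0 0;1 0 0 0 0 0 0' | grep -E "pos|^force";done
```

```text
ee_pos: [667.8, -21.4, 78.2]
force: [-0.5, -7.2, 8.7]
ee_pos: [667.4, -18.6, 78.2]
force: [0.3, -6.2, 7.5]
ee_pos: [667.0, -15.5, 78.2]
force: [1.4, -6.9, 7.5]
```

```bash
for i in 1 2 3; do python3 -m crank '1 1.5 0 0.1 0 0 0;1 1.5 0 0.1 0 0 0;1 0 0 0 0 0 0' | grep -E "pos|^force";done
python3 - <<'E'
from h import *
b=grab_frame("scene"); print([(np.round(d["point"]),d["p"]) for d in models.search_frame("spice_jar","scene")])
cv2.imwrite("pics/g.png",cv2.resize(b[180:310,250:375],(760,600),interpolation=cv2.INTER_CUBIC))
E
```

```text
ee_pos: [666.5, -12.7, 78.1]
force: [1.1, -6.9, 7.1]
ee_pos: [665.8, -9.9, 78.1]
force: [1.8, -5.7, 6.7]
ee_pos: [665.1, -7.3, 78.1]
force: [1.9, -8.1, 7.8]
[(array([611., 101.,  98.]), 0.91), (array([622.,  77.,  40.]), 0.73), (array([750., 237.,  79.]), 0.66), (array([634., -12.,  34.]), 0.49)]
```

```bash
for i in 1 2; do python3 -m crank '1 1.5 0 0.1 0 0 0;1 1.5 0 0 0 0 0;1 0 0 0 0 0 0' | grep -E "pos|^force";done;  python3 -m crank '1 0 0 -5 0 0 0;1 0 0 -30 0 0 0;1 0 0 -60 0 0 0;1 0 0 -60 0 0 0;1 60 0 0 0 0 0;1 60 0 0 0 0 0;1 60 0 0 0 0 0;1 0 0 0 0 0 0;1 0 0 0 0 0 0'
python3 - <<'E'
from h import *
np.set_printoptions(precision=1,suppress=True)
b=grab_frame("scene");t=grab_frame("top");w=wrist()
cv2.imwrite("pics/i.png",np.hstack([cv2.resize(b[165:310,250:375],(400,464)),cv2.resize(t[120:240,285:389],(400,462))[:464] if 0 else cv2.resize(t[120:240,285:389],(400,464))]))
cv2.imwrite("pics/w4.png",w[4]);print(w[0])
for y in(63.4,58):
  c=np.array([643.6,59.8])+y*np.array([-.292,.956]);print(y,proj("top",[*c,128]),proj("scene",[*c,128]))
print(models.search_frame("spice_jar","top"))
E
```

```text
ee_pos: [664.4, -4.3, 78.0]
force: [2.0, -6.3, 7.3]
ee_pos: [663.7, -1.6, 78.0]
force: [2.0, -7.6, 8.2]
time_s: 26.48
ee_pos: [607.6, 173.1, 230.0]
ee_rot: [-179.9, 0.0, 107.1]
force: [-0.2, -0.1, 0.6]
gripper_width: 0.8
gripper_force: 0.0
[608.2 171.9 230.1]
63.4 [321.1 182.7] [280.3 195.5]
58 [324.1 181.7] [282.6 196.9]
[{'point': [751.3, 252.0, 106.6], 'p': 0.96}]
```

View pics/i.png

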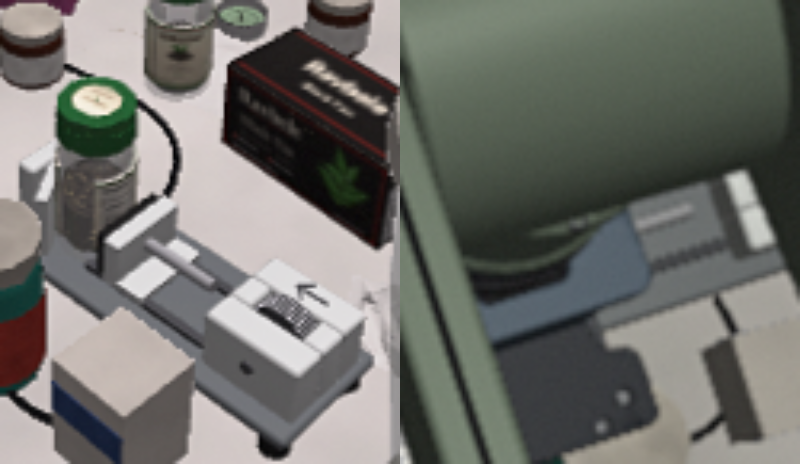

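The scene crop shows the jar home and upright. Its cap centre, (97,97) in the crop, is scene (280.3,195.3); the prediction for home is (280.3,195.5). The pad rests against the jar. I'll measure the jaw travel numerically to judge how far the springs are compressed.

```bash
python3 - <<'E'
from h import *
from scipy.optimize import brentq
np.set_printoptions(precision=1,suppress=True)
a=cv2.resize(cv2.imread("pics/a.png"),(512,384),interpolation=cv2.INTER_AREA); b=grab_frame("scene")
d=np.array([-.292,.956]);c=np.array([643.6,59.8])
def px(y,x=0,z=50): return proj("scene",[*(c+y*d+x*np.array([.956,.292])),z])
print("px at y=2,16,30,34",px(2),px(16),px(30),px(34))
g=lambda i:cv2.cvtColor(i,cv2.COLOR_BGR2GRAY)
p0=px(2).round().astype(int); 
for hw,hh,ox in((10,10,0),(8,8,3),(12,8,2)):
  T=g(a)[p0[1]-hh:p0[1]+hh,p0[0]+ox-hw:p0[0]+ox+hw]
  for s in (1.0,.97):
    Ts=cv2.resize(T,None,fx=s,fy=s)
    r=cv2.matchTemplate(g(b)[180:310,240:380],Ts,cv2.TM_CCOEFF_NORMED);_,v,_,m=cv2.minMaxLoc(r)
    q=np.array(m)+[240,180]+np.array(Ts.shape[::-1])/2-[ox*s,0]
    y=min(np.arange(-10,60,.25),key=lambda y:np.linalg.norm(px(y)-q));print(s,v,q,y-2,np.linalg.norm(px(y)-q))
E
```

```text
px at y=2,16,30,34 [304.6 244.2] [298.8 240.3] [293.1 236.6] [291.5 235.5]
1.0 0.9375119209289551 [296. 239.] 20.25 0.4283578511921147
0.97 0.9583880305290222 [296.5 238.5] 20.0 0.26702081535366073
1.0 0.9329769015312195 [297. 238.] 19.75 0.9589700140769906
0.97 0.9329769015312195 [297.1 238. ] 19.5 1.007015904504065
1.0 0.9422750473022461 [296. 239.] 20.25 0.4283578511921147
0.97 0.9553782343864441 [296.6 239. ] 19.25 0.11974505956009145
```

The jaw travelled about 20 mm in total, well short of the roughly 36 mm that four slip-free strokes would give. So the fingertip slipped at the end, and the pad is loaded. I'll confirm the seat from the same wrist pose as before clamping.

```bash
python3 -m crank '1 -30 2.5 -14 0 0 0;1 -30 2 0 0 0 0;1 0 0 0 0 0 0;1 0 0 0 0 0 0;1 0 0 0 0 0 0'
python3 - <<'E'
from h import *
np.set_printoptions(precision=1,suppress=True)
w=wrist();b=w[4];a=cv2.imread("pics/w3.png");cv2.imwrite("pics/w5.png",b);print(w[0])
def green(i):
  h=cv2.cvtColor(i,cv2.COLOR_BGR2HSV);m=cv2.inRange(h,(45,90,30),(85,255,255));m[:, :225]=0;m[:,285:]=0;m[:150]=0;m[240:]=0
  m=cv2.morphologyEx(m,cv2.MORPH_CLOSE,np.ones((15,15)));x,y,ww,hh=cv2.boundingRect(m);return x,y,ww,hh,x+ww/2,y+hh/2
print("before",green(a),"after",green(b))
def match(box,name):
  x,y,ww,hh=box;T=a[y:y+hh,x:x+ww];r=cv2.matchTemplate(b[y-25:y+hh+25,x-20:x+ww+20],T,cv2.TM_CCOEFF_NORMED);_,v,_,m=cv2.minMaxLoc(r);print(name,v,m[0]-20,m[1]-25)
match((216,118,76,24),"V end");match((232,213,44,14),"jaw top");match((225,245,56,26),"housing")
for y in(58,63.4):
  c=np.array([643.6,59.8])+y*np.array([-.292,.956]);print(y,wproj(w,[*c,128]))
E
```

```text
time_s: 27.35
ee_pos: [629.5, 117.6, 244.2]
ee_rot: [-180.0, -0.0, 107.1]
force: [-0.8, 0.2, 0.5]
gripper_width: 0.9
gripper_force: 0.0
[629.5 117.6 244.2]
before (228, 168, 49, 47, 252.5, 191.5) after (230, 162, 49, 49, 254.5, 186.5)
V end 0.9885404706001282 2 2
jaw top 0.42773041129112244 -2 -7
housing 0.43256068229675293 -6 25
58 [255.4 193.2]
63.4 [255.4 187.3]
```

```bash
python3 -c "
from workcell import env
print(env.job_done())"
```

```text
the job is handed in; nothing more can be done
None
```

I handed the job in: the spice jar stands upright at its seat in the V, let go, with the jaw closed on it by four light thumbwheel strokes until the fingertip slipped; the pad force could not be read directly, and I estimate 6–9 N from the drag force.

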